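# Lay out two dismantled organ reed pipes in assembly order

## Task

Two organ reed pipes, a large and a small one, have been taken apart, and their reeds lie in the two wooden rests: lay the other parts out in assembly order, large with large and small with small, so that each boot stands in line with its own reed just off the end where the brass shallot points, and each resonator stands in line just off the opposite end. Leave one to two finger-widths of bench between each rest and the part beside it, and stand the parts upright, as they are now. The metal is soft, so set parts down rather than drop them, let none fall over, and do not disturb the hand tools.

Things in the scene. Friction and masses are not known exactly. Their poses are not given: they have to be found in the camera images.
- reed_large: the large reed in a wooden rest fixed to the bench. Rest 96 x 54 mm and 27 mm high (reed's top 53 mm up); the reed's round block is 39 mm across, of dark grey lead, from which the shallot, a slim brass rod with its tongue, sticks out at one end; the socket for the resonator is at the other. Origin: centre of the rest's underside. x axis: along the reed, the way the shallot points (from lead block to shallot tip); z up
- reed_small: the small reed in a wooden rest fixed to the bench. Rest 74 x 38 mm and 27 mm high (reed's top 39 mm up); the reed's round block is 24 mm across, of dark grey lead, from which the shallot, a slim brass rod with its tongue, sticks out at one end; the socket for the resonator is at the other. Origin: centre of the rest's underside. x axis: along the reed, the way the shallot points (from lead block to shallot tip); z up
- boot_large_center (a point): the large boot: dull grey tapered pipe foot standing upright mouth down, 43 mm across at the bottom, tapering evenly to a 10 mm wide toe with a small hole at the top, 95 mm high (27 mm wide half-way up, 22 mm wide 62 mm up), 0.11 kg. Round, so any grasp yaw will do. This point: its centre, on the axis half-way up; z up along the axis
- boot_small_center (a point): the small boot: dull grey tapered pipe foot standing upright mouth down, 29 mm across at the bottom, tapering evenly to a 10 mm wide toe with a small hole at the top, 75 mm high (20 mm wide half-way up), 0.05 kg. Round, so any grasp yaw will do. This point: its centre, on the axis half-way up; z up along the axis
- resonator_large_center (a point): the large resonator: bright grey tube standing upright open end down, 39 mm across up to 62 mm high, then narrowing in a cone to a 15 mm tip at 92 mm high, 0.10 kg. Round, so any grasp yaw will do. This point: its centre, on the axis half-way up; z up along the axis
- resonator_small_center (a point): the small resonator: bright grey tube standing upright open end down, 25 mm across up to 47 mm high, then narrowing in a cone to a 15 mm tip at 70 mm high, 0.045 kg. Round, so any grasp yaw will do. This point: its centre, on the axis half-way up; z up along the axis
- knife: voicing knife lying flat, 130 x 17 mm and 14 mm high, dark handle to -x, blade to +x of its own frame; origin near its middle, on the bench. To be left alone
- screwdriver: screwdriver with a red handle on the bench, 185 mm long, 22 mm thick, handle to -x of its own frame; origin near its middle, on the bench. To be left alone
- file: file with a light wooden handle lying flat, 196 mm long, 24 mm thick, handle to -x of its own frame; origin near its middle, on the bench. To be left alone
Mind the look-alikes: they are no part of the job. What is shaped like the part that bears boot_large_center but turquoise is not meant.

How it is judged:
By the outcome, as a careful person would: the job done as asked, in the order asked, and still so for the second after the job is handed in, with the robot touching nothing.
It also fails if it takes over 112 s, if anything falls off the work surface, if the arm or the gripper's body presses on something with over 40 N, if the wrist force passes 120 N, or if a joint passes its speed limit or range.

## Robot

A 6-joint arm with a two-finger parallel gripper is mounted at the origin on the work surface. World frame = base frame: x ahead of the robot, y to its left, z up, the work surface at z = 0. Lengths are in m, angles in degrees, forces in N, time in s.
With the tool pointing down it reaches from about 0.35 to 0.925 m from the base axis. Payload 6.4 kg.
Tool frame: the origin (TCP) lies at the very end of the fingers, on their centre line; the grasp point (between the pads) lies 19 mm behind it (r.pinch_z is the z of the grasp point in the tool frame, in m); z points along the fingers, y is the line along which they close (so a half turn about z gives the same grasp; the last joint's range is limited). The gripper opens to 94 mm and grips with 3 to 60 N. Pads are 16 mm wide; open, the fingers measure 119 mm over their backs; the gripper's body (75 mm by 177 mm) begins 78 mm behind the grasp point.
Start: joints at [-85.376, 14.043, 89.255, -0, 76.702, -9.975], TCP at [0.164, -0.629, 0.205] pointing down, gripper open.
Joint ranges: [-179.41, 179.41], [-58.25, 129.5], [7.25, 145.43], [-54.29, 234.29], [11.92, 165.04], [-157.13, 157.13]. Speed limits (degrees/s): [147.25, 147.25, 180, 180, 180, 180].

## Interface

Orientations are given as a 3x3 rotation matrix whose columns are the frame's x, y, z axes.
In Python, from plant import r gives the robot as it stands.
- The arm moves only by the tool play_rows, never from a script. Its argument "moves" is a list of rows, each an object with "xyz": the shift along the tool's x, y, z in m, a list of three; "dr": the turn, a rotation vector about the tool's x, y, z in rad, a list of three. In form: [{"xyz": [x, y, z], "dr": [rx, ry, rz]}, ...]. A call has exactly 5 rows; each row shifts and turns the commanded pose from where the row before left it, along the tool's axes as they then stand; what a row does not reach is not made up. A row lasts 1/8 s, in which the tool goes at most 62.5 mm and 10.7 degrees, less where a joint would pass 70% of its speed; a pose out of reach is approached as far as the arm can. A call with a gripper value outside its range is refused whole. "fingers" is the gripper command: -1 is shut, 1 is fully open, values between are in proportion, set as the call begins (left out, the last holds). The fingers move at their own pace and stop on an object; "newtons" is the grip in N (left out, the last holds). Time passes only in rows, so rows that do not move let the fingers close, or fill a call up. It gives the time, the measured TCP pose, the force, the opening and the grip force at its end, in the units of the state.
- r.observe(): the state, without advancing time (a new reading comes with each control period).
- r.capture(name): name is "side" or "top" or "wrist"; returns a dict with "image" (384x512x3 uint8, blue, green, red), "range_z" (384x512 float32, m along the optical axis (not along the pixel's ray), 0 where there is no reading), "mtx" (3x3 intrinsics, pixels), "k1" (the pictures are not rectified: a ray, as slopes to the right and down, at radius r is drawn at 1 + k1 r^2 times it, then the intrinsics apply), "R" (3x3) and "t" (3): a world point X has camera coordinates R X + t. Camera axes: x right, y down, z forward; pixel columns grow to the right and rows downward; lengths in m; the calibration is good to about 2 mm. A picture is of the moment at which its call begins.
- r.job_done(): hands the job in; it is judged then, once.
The state is a dict: "time": time; "joints": joint angles; "qd": joint speeds; "effort": joint torques, N m; "ee_pos": TCP position; "eef_rot": TCP orientation; "ft_force": force on the tool from outside, world axes, zero at the start; "moment": the same for the moment, N m; "width": opening from 0.0 (shut) to 1.0 (fully open); "gripper_force": force on a finger pad.
Only numpy, scipy, OpenCV 4.12 (cv2) and the standard library are available. Lean on these libraries where they do the work, as an engineer would, in place of code of your own. Each camera call takes 0.05 s, during which the arm holds its last target. There are 200 camera calls.

## Working session

There is one attempt and no reset: what is moved stays moved. The work goes in short steps, Python scripts to look and compute and a tool call to move; the robot and the scene stay as the last step left them, time stands still between calls to the robot, and variables do not carry over. Pictures are saved under pics/ and viewed, at most 14 in all, crops included, and the job is handed in when it is done.

Besides the shell and the picture viewer there is one more tool, called after ">>>" as name([rows], argument=value, ...), one row to a line, values as JSON. play_rows: Moves the arm, as the interface text tells. Its arguments: {"type":"object","properties":{"moves":{"type":"array"},"fingers":{"type":"number"},"newtons":{"type":"number"}},"required":["moves"]}

```bash
mkdir -p pics; ls; python3 - <<'E'
from plant import r
import cv2,numpy as np,pickle
d={}
for n in("top","side"):
    c=r.capture(n);d[n]=c;cv2.imwrite(f"pics/{n}0.png",cv2.resize(c["image"],(800,600)) if 0 else c["image"])
    print(n,c["mtx"].tolist(),c["k1"],c["R"].round(3).tolist(),c["t"].round(3).tolist())
pickle.dump(d,open("d0.pkl","wb"))
s=r.observe();print(s["time"],s["ee_pos"],s["eef_rot"],s["width"],r.pinch_z)
E
```

```text
pics
top [[466.88764267428445, 0.0, 254.44209403670746], [0.0, 466.88764267428445, 192.908652938014], [0.0, 0.0, 1.0]] -0.12130245239621272 [[-0.027, -1.0, -0.005], [-0.987, 0.027, -0.16], [0.16, 0.001, -0.987]] [0.019, 0.517, 1.251]
side [[385.53153234723055, 0.0, 253.20231386109052], [0.0, 385.53153234723055, 192.2028609747491], [0.0, 0.0, 1.0]] 0.025763855860095105 [[-0.998, -0.064, -0.017], [-0.036, 0.745, -0.666], [0.055, -0.664, -0.746]] [0.52, 0.05, 0.983]
0.1 [ 0.16379246 -0.62847149  0.20449097] [[ 9.67708873e-01  2.52070458e-01 -1.44630885e-04]
 [ 2.52070345e-01 -9.67707489e-01  1.66051033e-03]
 [ 2.78605209e-04 -1.64334774e-03 -9.99998611e-01]] 0.9990718477172309 -0.0188
```

View pics/top0.png

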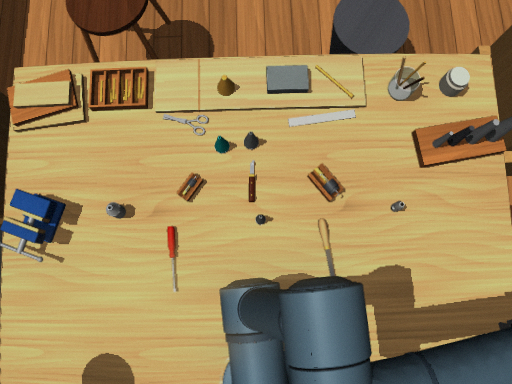

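View pics/side0.png

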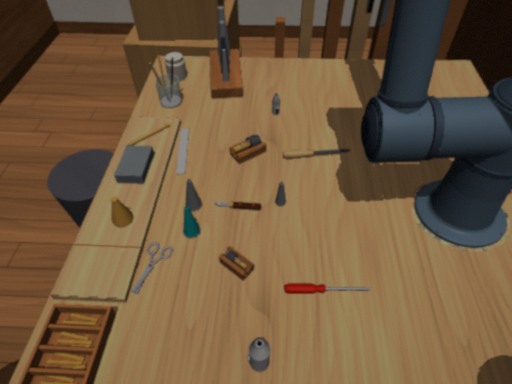

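Candidates in the top view: the large boot is grey at (251,140), with its turquoise look-alike at (222,144) left alone and a yellow cone at (226,85) that is not meant. The small boot is at (261,218), the large resonator at (116,210) and the small resonator at (398,206). The large rest is at (326,182), the small one at (191,186). The tools are the knife (252,182), screwdriver (173,257) and file (326,245). Next, one close crop sheet.

```bash
cat > h.py <<'E'
import numpy as np,cv2
def ray(c,u,v):
    K=c["mtx"];p=np.array([(u-K[0,2])/K[0,0],(v-K[1,2])/K[1,1]]);q=p.copy()
    for _ in range(10): q=p/(1+c["k1"]*(q@q))
    R=np.array(c["R"]);t=np.array(c["t"])
    return -R.T@t, R.T@np.array([q[0],q[1],1.])
def onz(c,u,v,z):
    o,d=ray(c,u,v);return o+d*(z-o[2])/d[2]
def proj(c,X):
    x=np.array(c["R"])@np.array(X)+np.array(c["t"]);s=x[:2]/x[2];s=s*(1+c["k1"]*(s@s))
    return np.array([s[0]*c["mtx"][0,0]+c["mtx"][0,2],s[1]*c["mtx"][1,1]+c["mtx"][1,2]])
def cloud(c):
    H,W=c["range_z"].shape;K=c["mtx"]
    u,v=np.meshgrid(np.arange(W),np.arange(H))
    p=np.stack([(u-K[0,2])/K[0,0],(v-K[1,2])/K[1,1]],-1);q=p.copy()
    for _ in range(10): q=p/(1+c["k1"]*(q**2).sum(-1,keepdims=True))
    z=c["range_z"][...,None];X=np.concatenate([q*z,z],-1)
    return (X-np.array(c["t"]))@np.array(c["R"])
E
python3 - <<'E'
import pickle,cv2,numpy as np
from h import *
d=pickle.load(open("d0.pkl","rb"))
def crop(n,u,v,w=26):
    return cv2.resize(d[n]["image"][v-w:v+w,u-w:u+w],(200,200),interpolation=cv2.INTER_CUBIC)
T=[(251,140),(261,218),(116,210),(398,206)]
S=[(193,195),(281,193),(260,353),(276,103)]
row=lambda n,L:np.hstack([crop(n,*p) for p in L])
cv2.imwrite("pics/crop1.png",np.vstack([row("top",T),row("side",S),np.hstack([crop("top",326,182),crop("top",191,186),crop("side",248,148),crop("side",237,262)])]))
c=d["top"];P=cloud(c)
m=(P[...,2]>.012)&(P[...,2]<.15)&(c["range_z"]>0)
n,l,st,ce=cv2.connectedComponentsWithStats(m.astype(np.uint8))
for i in range(1,n):
    if 25<st[i,4]<3000:
        q=P[l==i];print(ce[i].round(),st[i,4],q.min(0).round(3),q.max(0).round(3),np.median(q,0).round(3))
E
```

```text
[405.  81.] 763 [ 0.79  -0.476  0.012] [ 0.867 -0.398  0.15 ] [ 0.831 -0.441  0.062]
[117.  88.] 1218 [0.785 0.314 0.012] [0.91  0.489 0.043] [0.845 0.402 0.03 ]
[455.  80.] 605 [ 0.803 -0.628  0.012] [ 0.869 -0.561  0.087] [ 0.829 -0.586  0.073]
[251. 140.] 147 [ 0.656 -0.007  0.013] [0.681 0.031 0.099] [0.667 0.011 0.045]
[221. 144.] 152 [0.646 0.077 0.013] [0.673 0.115 0.098] [0.657 0.094 0.046]
[325. 181.] 673 [ 0.495 -0.248  0.012] [ 0.599 -0.146  0.059] [ 0.546 -0.195  0.031]
[189. 186.] 377 [0.507 0.152 0.013] [0.585 0.225 0.045] [0.545 0.188 0.028]
[251. 187.] 115 [0.499 0.005 0.012] [0.58  0.021 0.02 ] [0.537 0.014 0.014]
[ 32. 220.] 2480 [0.341 0.55  0.012] [0.539 0.715 0.126] [0.453 0.609 0.113]
[397. 205.] 105 [ 0.46  -0.406  0.013] [ 0.483 -0.379  0.074] [ 0.47  -0.389  0.053]
[115. 210.] 223 [0.462 0.375 0.013] [0.5   0.413 0.097] [0.478 0.387 0.068]
[260. 218.] 71 [ 0.436 -0.023  0.012] [0.459 0.003 0.077] [ 0.446 -0.008  0.042]
[325. 240.] 311 [ 0.286 -0.207  0.012] [ 0.445 -0.171  0.028] [ 0.389 -0.189  0.019]
[171. 242.] 239 [0.325 0.231 0.012] [0.434 0.253 0.028] [0.392 0.241 0.019]
[174. 279.] 41 [0.257 0.231 0.012] [0.32  0.237 0.02 ] [0.287 0.234 0.014]
[287. 374.] 55 [-0.001 -0.077  0.012] [ 0.053 -0.065  0.069] [ 0.025 -0.07   0.019]
[228. 379.] 35 [0.002 0.082 0.012] [0.032 0.101 0.018] [0.011 0.09  0.014]
```

View pics/crop1.png

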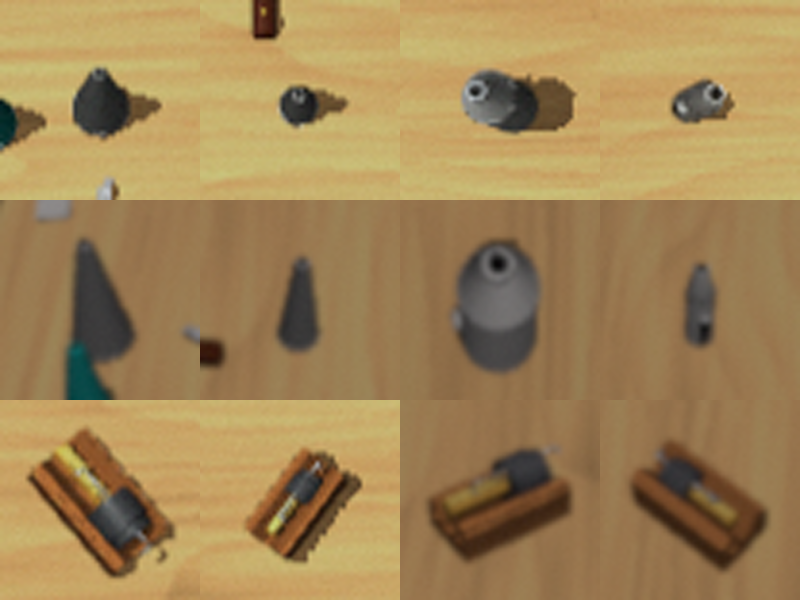

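The crops confirm the choices: grey boots and bright resonators, all standing. The large shallot points up-left in the top view (+x,+y), the small one down-left (-x,+y).

```bash
cat > m.py <<'E'
from h import *
from scipy.optimize import least_squares
prof={"BL":([0,.095],[.0215,.005],),"BS":([0,.075],[.0145,.005]),"RL":([0,.062,.092],[.0195,.0195,.0075]),"RS":([0,.047,.070],[.0125,.0125,.0075])}
def fitpart(P,k,g,rad=.035):
    h,rr=prof[k]
    q=P[(np.hypot(P[:,0]-g[0],P[:,1]-g[1])<rad)&(P[:,2]>.008)&(P[:,2]<h[-1]-.004)]
    f=lambda a:np.hypot(q[:,0]-a[0],q[:,1]-a[1])-np.interp(q[:,2],h,rr)
    s=least_squares(f,g,loss="soft_l1",f_scale=.001)
    return s.x.round(4),len(q),np.median(abs(f(s.x))).round(4)
def fitrest(c,P,g):
    hsv=cv2.cvtColor(c["image"],cv2.COLOR_BGR2HSV)
    q=P[(np.hypot(P[...,0]-g[0],P[...,1]-g[1])<.075)&(P[...,2]>.02)&(P[...,2]<.034)]
    (cx,cy),(w,h),a=cv2.minAreaRect((q[:,:2]*1000).astype(np.float32))
    if w<h: w,h,a=h,w,a+90
    b=P[(np.hypot(P[...,0]-g[0],P[...,1]-g[1])<.075)&(P[...,2]>.036)]  # block
    return cx,cy,w,h,a%180,b.mean(0)*1000 if len(b) else None
E
python3 - <<'E'
import pickle
from m import *
d=pickle.load(open("d0.pkl","rb"))
G={"BL":(.667,.011),"BS":(.446,-.008),"RL":(.48,.39),"RS":(.47,-.39)}
for n in d:
    c=d[n];P=cloud(c)
    for k in G: print(n,k,*fitpart(P[c["range_z"]>0],k,G[k]))
    for g in((.546,-.195),(.545,.188)): print(n,*[np.round(x,1) for x in fitrest(c,P,g)])
E
```

```text
top BL [0.6756 0.0116] 147 0.0007
top BS [ 0.4494 -0.0093] 63 0.0004
top RL [0.4817 0.3962] 204 0.0008
top RS [ 0.4725 -0.3946] 80 0.0008
top 548.8 -196.9 96.2 55.7 37.7 [ 541.7 -200.1   45.9]
top 546.5 189.1 74.0 39.4 142.5 [552.3 183.2  38.7]
side BL [0.6767 0.0109] 304 0.0007
side BS [ 0.4502 -0.0098] 157 0.0006
side RL [0.484  0.3935] 542 0.0007
side RS [ 0.4726 -0.3956] 116 0.0012
side 548.5 -194.5 97.9 54.2 37.2 [ 542.7 -195.1   44.9]
side 547.2 188.1 74.9 39.2 143.2 [556.6 182.   37.9]
```

Estimates from the two views agree within 3 mm. Plan in mm, with 26 mm gaps:

| Part | From | To |
|---|---|---|
| Large boot | (676, 11) | (624, -138) |
| Small boot | (450, -9.5) | (485, 235) |
| Large resonator | (483, 395) | (474.5, -252.5) |
| Small resonator | (472.5, -395) | (607, 143) |

I'll first turn the tool square to the world, so tool xyz = (x, -y, -z), and go over the large boot.

>>> play_rows([
  {"xyz": [0, 0, 0], "dr": [0, 0, 0.1274]},
  {"xyz": [0, 0, 0], "dr": [0, 0, 0.1274]},
  {"xyz": [0.032, -0.04, 0], "dr": [0, 0, 0]},
  {"xyz": [0.032, -0.04, 0], "dr": [0, 0, 0]},
  {"xyz": [0.032, -0.04, 0], "dr": [0, 0, 0]},
], fingers=0.28, newtons=12)

```text
time: 0.72
ee_pos: [0.2605, -0.5075, 0.2049]
eef_rot: [[1.0, -0.001, -0.0], [-0.001, -1.0, 0.001], [-0.0, -0.001, -1.0]]
ft_force: [0.8, -0.2, -0.5]
width: 0.638
gripper_force: 0.0
```

>>> play_rows([
  {"xyz": [0.032, -0.04, 0], "dr": [0, 0, 0]},
  {"xyz": [0.032, -0.04, 0], "dr": [0, 0, 0]},
  {"xyz": [0.032, -0.04, 0], "dr": [0, 0, 0]},
  {"xyz": [0.032, -0.04, 0], "dr": [0, 0, 0]},
  {"xyz": [0.032, -0.04, 0], "dr": [0, 0, 0]},
])

```text
time: 1.35
ee_pos: [0.4205, -0.3074, 0.2051]
eef_rot: [[1.0, -0.0, -0.0], [-0.0, -1.0, 0.0], [-0.0, -0.0, -1.0]]
ft_force: [-0.2, -0.2, 0.4]
width: 0.638
gripper_force: 0.0
```

>>> play_rows([
  {"xyz": [0.032, -0.04, 0], "dr": [0, 0, 0]},
  {"xyz": [0.032, -0.04, 0], "dr": [0, 0, 0]},
  {"xyz": [0.032, -0.04, 0], "dr": [0, 0, 0]},
  {"xyz": [0.032, -0.04, 0], "dr": [0, 0, 0]},
  {"xyz": [0.032, -0.04, 0], "dr": [0, 0, 0]},
])

```text
time: 1.98
ee_pos: [0.5805, -0.1074, 0.2051]
eef_rot: [[1.0, 0.0, -0.001], [0.0, -1.0, 0.0], [-0.001, -0.0, -1.0]]
ft_force: [-0.4, -0.0, -0.2]
width: 0.641
gripper_force: 0.0
```

>>> play_rows([
  {"xyz": [0.032, -0.04, 0], "dr": [0, 0, 0]},
  {"xyz": [0.02, -0.03, 0], "dr": [0, 0, 0]},
  {"xyz": [0, 0, 0], "dr": [0, 0, 0]},
  {"xyz": [0, 0, 0], "dr": [0, 0, 0]},
  {"xyz": [0, 0, 0], "dr": [0, 0, 0]},
])

```text
time: 2.6
ee_pos: [0.6313, -0.0401, 0.2054]
eef_rot: [[1.0, -0.002, -0.0], [-0.002, -1.0, -0.0], [-0.0, 0.0, -1.0]]
ft_force: [-0.1, -0.2, -0.3]
width: 0.639
gripper_force: 0.0
```

```bash
cat > w.py <<'E'
import sys,cv2
from plant import r
from m import *
c=r.capture("wrist");P=cloud(c);P=P[c["range_z"]>0]
cv2.imwrite("pics/wlast.png",c["image"])
s=r.observe();print(s["time"],s["ee_pos"].round(4),s["width"].round(3) if hasattr(s["width"],"round") else s["width"])
for a in sys.argv[1:]:
    k,x,y=a.split(",");print(k,*fitpart(P,k,(float(x),float(y))))
E
python3 w.py BL,.676,.011
```

```text
2.65 [ 0.6313 -0.0401  0.2055] 0.638313718360708
BL [0.6773 0.0092] 702 0.0002
```

View pics/wlast.png

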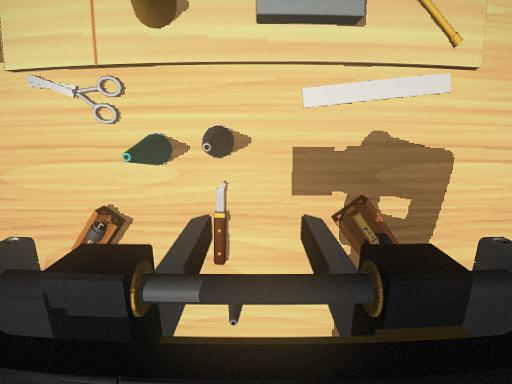

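The wrist view shows the grey boot at (217,140), with the turquoise one at (150,150), well apart. Moving over the boot, descending and gripping.

>>> play_rows([
  {"xyz": [0.023, -0.025, 0], "dr": [0, 0, 0]},
  {"xyz": [0.0225, -0.0255, 0], "dr": [0, 0, 0]},
  {"xyz": [0, 0, 0.04], "dr": [0, 0, 0]},
  {"xyz": [0, 0, 0.04], "dr": [0, 0, 0]},
  {"xyz": [0, 0, 0.04], "dr": [0, 0, 0]},
])

```text
time: 3.28
ee_pos: [0.6772, 0.0106, 0.0845]
eef_rot: [[1.0, -0.001, 0.0], [-0.001, -1.0, -0.0], [0.0, 0.0, -1.0]]
ft_force: [-0.6, 0.3, 0.4]
width: 0.642
gripper_force: 0.0
```

>>> play_rows([
  {"xyz": [0, 0, 0.03], "dr": [0, 0, 0]},
  {"xyz": [0, 0, 0.02], "dr": [0, 0, 0]},
  {"xyz": [0, 0, 0.01], "dr": [0, 0, 0]},
  {"xyz": [0, 0, 0], "dr": [0, 0, 0]},
  {"xyz": [0, 0, 0], "dr": [0, 0, 0]},
])

```text
time: 3.9
ee_pos: [0.6784, 0.0113, 0.027]
eef_rot: [[1.0, -0.0, 0.003], [-0.0, -1.0, -0.0], [0.003, 0.0, -1.0]]
ft_force: [0.1, 0.8, -0.7]
width: 0.642
gripper_force: 0.0
```

>>> play_rows([
  {"xyz": [0, 0, 0], "dr": [0, 0, 0]},
  {"xyz": [0, 0, 0], "dr": [0, 0, 0]},
  {"xyz": [0, 0, 0], "dr": [0, 0, 0]},
  {"xyz": [0, 0, 0], "dr": [0, 0, 0]},
  {"xyz": [0, 0, 0], "dr": [0, 0, 0]},
], fingers=-1)

```text
time: 4.53
ee_pos: [0.6775, 0.0114, 0.0258]
eef_rot: [[1.0, 0.0, 0.0], [0.0, -1.0, -0.0], [0.0, 0.0, -1.0]]
ft_force: [-0.8, -0.3, 1.1]
width: 0.361
gripper_force: 12.0
```

>>> play_rows([
  {"xyz": [0, 0, 0], "dr": [0, 0, 0]},
  {"xyz": [0, 0, -0.01], "dr": [0, 0, 0]},
  {"xyz": [0, 0, -0.02], "dr": [0, 0, 0]},
  {"xyz": [0, 0, -0.02], "dr": [0, 0, 0]},
  {"xyz": [0, 0, 0], "dr": [0, 0, 0]},
])

```text
time: 5.15
ee_pos: [0.6795, 0.0112, 0.079]
eef_rot: [[1.0, 0.0, 0.006], [0.0, -1.0, -0.001], [0.006, 0.001, -1.0]]
ft_force: [1.1, 0.4, -1.2]
width: 0.36
gripper_force: 11.7
```

```bash
python3 - <<'E'
from plant import r
import cv2,numpy as np
from h import *
s=r.observe();p=s["ee_pos"];print(p)
c=r.capture("side");u,v=proj(c,p).astype(int);a=c["image"][max(v-60,0):v+40,u-60:u+60]
w=r.capture("wrist")["image"]
cv2.imwrite("pics/b1.png",np.hstack([cv2.resize(a,(460,384)),w[:,86:426]]))
E
```

```text
[0.67945095 0.01122908 0.07904082]
```

View pics/b1.png

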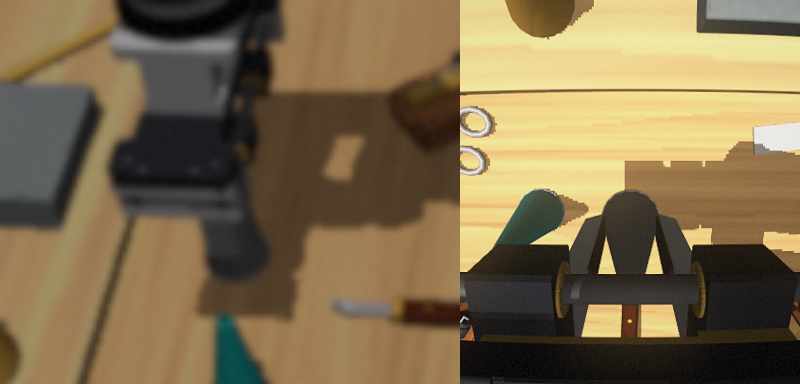

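```bash
cat > tilt.py <<'E'
import sys
from plant import r
from m import *
def tilt(k):
    h,rr=prof[k];s=r.observe();p=s["ee_pos"];c=r.capture("wrist");P=cloud(c);P=P[c["range_z"]>0]
    # bench = z~0 ; keep points in a column in front of the fingers, between them
    w=.094*s["width"]/2
    q=P[(abs(P[:,1]-p[1])<w-.002)&(abs(P[:,0]-p[0])<.045)&(P[:,2]>max(p[2]-.06,.01))&(P[:,2]<p[2]+.09)]
    def f(a):
        ax=np.array([a[3],a[4],1.]);ax/=np.linalg.norm(ax);v=q-a[:3];t=v@ax
        return np.linalg.norm(v-t[:,None]*ax,axis=1)-np.interp(t,h,rr)
    b=least_squares(f,[p[0],p[1],p[2]-.026,0,0],loss="soft_l1",f_scale=.001)
    print(s["time"],len(q),"base rel tcp",(b.x[:3]-p).round(4),"tilt deg xy",np.degrees(b.x[3:]).round(1),"res",np.median(abs(b.fun)).round(4),"n",(abs(f(b.x))<.002).mean())
tilt(sys.argv[1])
E
python3 tilt.py BL
```

```text
5.25 3377 base rel tcp [-0.0001 -0.0013 -0.0261] tilt deg xy [-0.   0.1] res 0.0002 n 1.0
```

Held upright, base 26 mm below the TCP. Lifting and carrying gently to its place.

>>> play_rows([
  {"xyz": [0, 0, -0.01], "dr": [0, 0, 0]},
  {"xyz": [0, 0, -0.02], "dr": [0, 0, 0]},
  {"xyz": [0, 0, -0.02], "dr": [0, 0, 0]},
  {"xyz": [-0.003, 0.008, -0.01], "dr": [0, 0, 0]},
  {"xyz": [-0.005, 0.015, 0], "dr": [0, 0, 0]},
])

```text
time: 5.92
ee_pos: [0.6699, -0.0122, 0.1372]
eef_rot: [[1.0, 0.001, 0.003], [0.001, -1.0, -0.001], [0.003, 0.001, -1.0]]
ft_force: [-0.5, -0.7, -1.0]
width: 0.366
gripper_force: 11.7
```

>>> play_rows([
  {"xyz": [-0.008, 0.021, 0], "dr": [0, 0, 0]},
  {"xyz": [-0.008, 0.021, 0], "dr": [0, 0, 0]},
  {"xyz": [-0.008, 0.021, 0], "dr": [0, 0, 0]},
  {"xyz": [-0.008, 0.021, 0], "dr": [0, 0, 0]},
  {"xyz": [-0.007, 0.021, 0], "dr": [0, 0, 0]},
])

```text
time: 6.55
ee_pos: [0.6297, -0.1181, 0.1354]
eef_rot: [[1.0, -0.0, -0.0], [-0.0, -1.0, 0.0], [-0.0, -0.0, -1.0]]
ft_force: [0.2, -0.5, -1.7]
width: 0.366
gripper_force: 11.7
```

>>> play_rows([
  {"xyz": [-0.004, 0.014, 0], "dr": [0, 0, 0]},
  {"xyz": [-0.002, 0.007, 0], "dr": [0, 0, 0]},
  {"xyz": [0, 0, 0], "dr": [0, 0, 0]},
  {"xyz": [0, 0, 0], "dr": [0, 0, 0]},
  {"xyz": [0, 0, 0], "dr": [0, 0, 0]},
])

```text
time: 7.18
ee_pos: [0.6245, -0.1369, 0.1354]
eef_rot: [[1.0, 0.001, 0.0], [0.001, -1.0, 0.0], [0.0, -0.0, -1.0]]
ft_force: [0.2, -0.4, -1.4]
width: 0.36
gripper_force: 11.7
```

```bash
python3 tilt.py BL; python3 - <<'E'
from plant import r
from m import *
print(r.observe()["ee_pos"].round(4))
c=r.capture("wrist");print([np.round(x,1) for x in fitrest(c,cloud(c),(.5487,-.1957))])
E
```

```text
7.175 3356 base rel tcp [-0.0001 -0.0012 -0.0262] tilt deg xy [0.1 0.1] res 0.0002 n 1.0
[ 0.6245 -0.137   0.1354]
[np.float64(568.4), np.float64(-183.9), np.float64(54.3), np.float64(49.3), np.float64(127.7), array([ 621. , -210.5,  233.9])]
```

>>> play_rows([
  {"xyz": [0, 0.001, 0.025], "dr": [0, 0, 0]},
  {"xyz": [0, 0, 0.03], "dr": [0, 0, 0]},
  {"xyz": [0, 0, 0.025], "dr": [0, 0, 0]},
  {"xyz": [0, 0, 0.014], "dr": [0, 0, 0]},
  {"xyz": [0, 0, 0.007], "dr": [0, 0, 0]},
])

```text
time: 7.9
ee_pos: [0.6243, -0.1384, 0.0339]
eef_rot: [[1.0, 0.0, -0.0], [0.0, -1.0, 0.0], [-0.0, -0.0, -1.0]]
ft_force: [-0.8, 0.5, -0.6]
width: 0.366
gripper_force: 11.7
```

>>> play_rows([
  {"xyz": [0, 0, 0.004], "dr": [0, 0, 0]},
  {"xyz": [0, 0, 0.002], "dr": [0, 0, 0]},
  {"xyz": [0, 0, 0.001], "dr": [0, 0, 0]},
  {"xyz": [0, 0, 0], "dr": [0, 0, 0]},
  {"xyz": [0, 0, 0], "dr": [0, 0, 0]},
])

```text
time: 8.52
ee_pos: [0.6245, -0.1386, 0.0277]
eef_rot: [[1.0, -0.0, 0.0], [-0.0, -1.0, -0.0], [0.0, 0.0, -1.0]]
ft_force: [-0.5, 0.1, -1.0]
width: 0.363
gripper_force: 11.7
```

```bash
python3 tilt.py BL
```

```text
8.525 3197 base rel tcp [-0.0002 -0.0012 -0.0261] tilt deg xy [0.2 0.1] res 0.0002 n 1.0
```

>>> play_rows([
  {"xyz": [0, 0, 0.001], "dr": [0, 0, 0]},
  {"xyz": [0, 0, 0.0005], "dr": [0, 0, 0]},
  {"xyz": [0, 0, 0.0005], "dr": [0, 0, 0]},
  {"xyz": [0, 0, 0], "dr": [0, 0, 0]},
  {"xyz": [0, 0, 0], "dr": [0, 0, 0]},
])

```text
time: 9.2
ee_pos: [0.6243, -0.1385, 0.0258]
eef_rot: [[1.0, 0.0, -0.0], [0.0, -1.0, 0.0], [-0.0, -0.0, -1.0]]
ft_force: [-1.8, 0.3, 2.9]
width: 0.367
gripper_force: 12.0
```

>>> play_rows([
  {"xyz": [0, 0, 0], "dr": [0, 0, 0]},
  {"xyz": [0, 0, 0], "dr": [0, 0, 0]},
  {"xyz": [0, 0, 0], "dr": [0, 0, 0]},
  {"xyz": [0, 0, 0], "dr": [0, 0, 0]},
  {"xyz": [0, 0, 0], "dr": [0, 0, 0]},
], fingers=0.2)

```text
time: 9.82
ee_pos: [0.6243, -0.1385, 0.0254]
eef_rot: [[1.0, -0.0, -0.0], [-0.0, -1.0, -0.0], [-0.0, 0.0, -1.0]]
ft_force: [0.1, -0.2, -0.1]
width: 0.6
gripper_force: 0.0
```

>>> play_rows([
  {"xyz": [0, 0, -0.02], "dr": [0, 0, 0]},
  {"xyz": [0, 0, -0.04], "dr": [0, 0, 0]},
  {"xyz": [0, 0, -0.05], "dr": [0, 0, 0]},
  {"xyz": [0, 0, -0.05], "dr": [0, 0, 0]},
  {"xyz": [0, 0, -0.02], "dr": [0, 0, 0]},
])

```text
time: 10.45
ee_pos: [0.6261, -0.1392, 0.2108]
eef_rot: [[1.0, 0.0, 0.007], [0.0, -1.0, -0.003], [0.007, 0.003, -1.0]]
ft_force: [-0.1, 0.5, -0.4]
width: 0.601
gripper_force: 0.0
```

>>> play_rows([
  {"xyz": [-0.035, -0.025, 0], "dr": [0, 0, 0]},
  {"xyz": [-0.035, -0.025, 0], "dr": [0, 0, 0]},
  {"xyz": [-0.035, -0.025, 0], "dr": [0, 0, 0]},
  {"xyz": [-0.035, -0.025, 0], "dr": [0, 0, 0]},
  {"xyz": [-0.035, -0.025, 0], "dr": [0, 0, 0]},
])

```text
time: 11.08
ee_pos: [0.4476, -0.0127, 0.2046]
eef_rot: [[1.0, -0.0, -0.002], [-0.0, -1.0, 0.001], [-0.002, -0.001, -1.0]]
ft_force: [0.1, 0.2, 0.6]
width: 0.601
gripper_force: 0.0
```

```bash
python3 w.py BL,.6245,-.138 BS,.450,-.0095; cat > a.py <<'E'
from plant import r
import sys
from m import *
for n in("top","side"):
    c=r.capture(n);P=cloud(c);P=P[c["range_z"]>0]
    for a in sys.argv[1:]:
        k,x,y=a.split(",");print(n,k,*fitpart(P,k,(float(x),float(y))))
E
python3 a.py BL,.6245,-.138
```

```text
11.125 [ 0.4443 -0.0101  0.2036] 0.6023782585536346
BL [ 0.6242 -0.1394] 1294 0.0003
BS [ 0.4504 -0.0115] 296 0.0001
top BL [ 0.6231 -0.1379] 150 0.0007
side BL [ 0.6238 -0.1382] 267 0.001
```

>>> play_rows([
  {"xyz": [0.001, -0.003, 0], "dr": [0, 0, 0]},
  {"xyz": [0, 0, 0], "dr": [0, 0, 0]},
  {"xyz": [0, 0, 0.04], "dr": [0, 0, 0]},
  {"xyz": [0, 0, 0.04], "dr": [0, 0, 0]},
  {"xyz": [0, 0, 0], "dr": [0, 0, 0]},
])

```text
time: 11.85
ee_pos: [0.4483, -0.0102, 0.1225]
eef_rot: [[1.0, -0.001, -0.007], [-0.001, -1.0, 0.002], [-0.007, -0.002, -1.0]]
ft_force: [0.1, 0.6, -0.7]
width: 0.597
gripper_force: 0.0
```

>>> play_rows([
  {"xyz": [0, 0, 0.04], "dr": [0, 0, 0]},
  {"xyz": [0, 0, 0.03], "dr": [0, 0, 0]},
  {"xyz": [0, 0, 0.02], "dr": [0, 0, 0]},
  {"xyz": [0, 0, 0.01], "dr": [0, 0, 0]},
  {"xyz": [0, 0, 0], "dr": [0, 0, 0]},
])

```text
time: 12.48
ee_pos: [0.4511, -0.0108, 0.0261]
eef_rot: [[1.0, -0.0, 0.001], [-0.0, -1.0, -0.0], [0.001, 0.0, -1.0]]
ft_force: [0.1, 0.6, -0.5]
width: 0.602
gripper_force: 0.0
```

>>> play_rows([
  {"xyz": [0, 0, 0], "dr": [0, 0, 0]},
  {"xyz": [0, 0, 0], "dr": [0, 0, 0]},
  {"xyz": [0, 0, 0], "dr": [0, 0, 0]},
  {"xyz": [0, 0, 0], "dr": [0, 0, 0]},
  {"xyz": [0, 0, 0], "dr": [0, 0, 0]},
], fingers=-1, newtons=9)

```text
time: 13.1
ee_pos: [0.4505, -0.0105, 0.0257]
eef_rot: [[1.0, -0.0, 0.0], [-0.0, -1.0, 0.0], [0.0, -0.0, -1.0]]
ft_force: [-0.6, 0.9, 1.7]
width: 0.235
gripper_force: 9.0
```

>>> play_rows([
  {"xyz": [0, 0, 0], "dr": [0, 0, 0]},
  {"xyz": [0, 0, 0], "dr": [0, 0, 0]},
  {"xyz": [0, 0, -0.01], "dr": [0, 0, 0]},
  {"xyz": [0, 0, -0.015], "dr": [0, 0, 0]},
  {"xyz": [0, 0, -0.005], "dr": [0, 0, 0]},
])

```text
time: 13.72
ee_pos: [0.4513, -0.0108, 0.057]
eef_rot: [[1.0, 0.0, 0.002], [0.0, -1.0, -0.001], [0.002, 0.001, -1.0]]
ft_force: [-0.1, -0.3, -0.3]
width: 0.242
gripper_force: 8.9
```

```bash
python3 tilt.py BS
```

```text
13.725 1804 base rel tcp [ 0.0002 -0.0013 -0.0268] tilt deg xy [-0.   0.1] res 0.0003 n 0.9462305986696231
```

>>> play_rows([
  {"xyz": [0, 0, -0.015], "dr": [0, 0, 0]},
  {"xyz": [0, 0, -0.025], "dr": [0, 0, 0]},
  {"xyz": [0, 0, -0.025], "dr": [0, 0, 0]},
  {"xyz": [0.001, -0.01, -0.015], "dr": [0, 0, 0]},
  {"xyz": [0.003, -0.02, 0], "dr": [0, 0, 0]},
])

```text
time: 14.4
ee_pos: [0.4553, 0.0198, 0.1372]
eef_rot: [[1.0, -0.001, 0.003], [-0.001, -1.0, -0.0], [0.003, 0.0, -1.0]]
ft_force: [-0.8, -0.5, -0.2]
width: 0.237
gripper_force: 8.9
```

>>> play_rows([
  {"xyz": [0.004, -0.027, 0], "dr": [0, 0, 0]},
  {"xyz": [0.004, -0.027, 0], "dr": [0, 0, 0]},
  {"xyz": [0.004, -0.027, 0], "dr": [0, 0, 0]},
  {"xyz": [0.004, -0.027, 0], "dr": [0, 0, 0]},
  {"xyz": [0.004, -0.027, 0], "dr": [0, 0, 0]},
])

```text
time: 15.02
ee_pos: [0.4739, 0.156, 0.1354]
eef_rot: [[1.0, 0.0, -0.001], [0.0, -1.0, 0.0], [-0.001, -0.0, -1.0]]
ft_force: [-0.1, -0.6, -0.7]
width: 0.238
gripper_force: 8.9
```

>>> play_rows([
  {"xyz": [0.004, -0.027, 0], "dr": [0, 0, 0]},
  {"xyz": [0.004, -0.027, 0], "dr": [0, 0, 0]},
  {"xyz": [0.002, -0.018, 0], "dr": [0, 0, 0]},
  {"xyz": [0.0005, -0.009, 0], "dr": [0, 0, 0]},
  {"xyz": [0, 0, 0], "dr": [0, 0, 0]},
])

```text
time: 15.65
ee_pos: [0.4846, 0.2356, 0.1353]
eef_rot: [[1.0, 0.001, -0.0], [0.001, -1.0, -0.0], [-0.0, 0.0, -1.0]]
ft_force: [1.1, -0.1, -0.4]
width: 0.238
gripper_force: 8.9
```

>>> play_rows([
  {"xyz": [0, 0, 0.02], "dr": [0, 0, 0]},
  {"xyz": [0, 0, 0.03], "dr": [0, 0, 0]},
  {"xyz": [0, 0, 0.02], "dr": [0, 0, 0]},
  {"xyz": [0, 0, 0.015], "dr": [0, 0, 0]},
  {"xyz": [0, 0, 0.01], "dr": [0, 0, 0]},
])

```text
time: 16.27
ee_pos: [0.4848, 0.235, 0.0399]
eef_rot: [[1.0, -0.001, -0.0], [-0.001, -1.0, -0.0], [-0.0, 0.0, -1.0]]
ft_force: [-0.1, -0.9, -0.5]
width: 0.239
gripper_force: 8.9
```

>>> play_rows([
  {"xyz": [0, 0, 0.008], "dr": [0, 0, 0]},
  {"xyz": [0, 0, 0.003], "dr": [0, 0, 0]},
  {"xyz": [0, 0, 0], "dr": [0, 0, 0]},
  {"xyz": [0, 0, 0], "dr": [0, 0, 0]},
  {"xyz": [0, 0, 0], "dr": [0, 0, 0]},
])

```text
time: 16.9
ee_pos: [0.4851, 0.2356, 0.0299]
eef_rot: [[1.0, 0.0, 0.001], [0.0, -1.0, 0.0], [0.001, -0.0, -1.0]]
ft_force: [0.5, -0.2, -0.8]
width: 0.24
gripper_force: 8.9
```

```bash
python3 tilt.py BS; python3 a.py BS,.485,.2355
```

```text
16.9 1726 base rel tcp [ 0.     -0.0012 -0.0269] tilt deg xy [0.2 0. ] res 0.0003 n 0.9397450753186558
top BS [0.485  0.2355] 0 nan
side BS [0.485  0.2355] 0 nan
  return _methods._mean(a, axis=axis, dtype=dtype,
  ret = ret.dtype.type(ret / rcount)
```

>>> play_rows([
  {"xyz": [0, 0, 0.002], "dr": [0, 0, 0]},
  {"xyz": [0, 0, 0.001], "dr": [0, 0, 0]},
  {"xyz": [0, 0, 0.001], "dr": [0, 0, 0]},
  {"xyz": [0, 0, 0.0005], "dr": [0, 0, 0]},
  {"xyz": [0, 0, 0], "dr": [0, 0, 0]},
])

```text
time: 17.68
ee_pos: [0.4851, 0.2355, 0.0257]
eef_rot: [[1.0, 0.0, -0.0], [0.0, -1.0, -0.0], [-0.0, 0.0, -1.0]]
ft_force: [-2.1, -0.8, 6.3]
width: 0.238
gripper_force: 9.3
```

>>> play_rows([
  {"xyz": [0, 0, 0], "dr": [0, 0, 0]},
  {"xyz": [0, 0, 0], "dr": [0, 0, 0]},
  {"xyz": [0, 0, 0], "dr": [0, 0, 0]},
  {"xyz": [0, 0, 0], "dr": [0, 0, 0]},
  {"xyz": [0, 0, 0], "dr": [0, 0, 0]},
], fingers=0.0)

```text
time: 18.3
ee_pos: [0.4848, 0.2355, 0.0249]
eef_rot: [[1.0, 0.0, -0.0], [0.0, -1.0, -0.0], [-0.0, 0.0, -1.0]]
ft_force: [-0.7, -0.3, 0.9]
width: 0.499
gripper_force: 0.0
```

>>> play_rows([
  {"xyz": [0, 0, -0.02], "dr": [0, 0, 0]},
  {"xyz": [0, 0, -0.04], "dr": [0, 0, 0]},
  {"xyz": [0, 0, -0.05], "dr": [0, 0, 0]},
  {"xyz": [0, 0, -0.05], "dr": [0, 0, 0]},
  {"xyz": [0, 0, -0.02], "dr": [0, 0, 0]},
])

```text
time: 18.92
ee_pos: [0.4864, 0.2359, 0.2089]
eef_rot: [[1.0, 0.0, 0.006], [0.0, -1.0, 0.001], [0.006, -0.001, -1.0]]
ft_force: [-0.3, 0.3, -0.1]
width: 0.499
gripper_force: 0.0
```

>>> play_rows([
  {"xyz": [-0.001, -0.03, 0], "dr": [0, 0, 0]},
  {"xyz": [-0.001, -0.04, 0], "dr": [0, 0, 0]},
  {"xyz": [0, -0.03, 0], "dr": [0, 0, 0]},
  {"xyz": [0, -0.02, 0], "dr": [0, 0, 0]},
  {"xyz": [0, 0, 0], "dr": [0, 0, 0]},
], fingers=0.5)

```text
time: 19.55
ee_pos: [0.4827, 0.3561, 0.2047]
eef_rot: [[1.0, 0.002, -0.0], [0.002, -1.0, -0.0], [-0.0, 0.0, -1.0]]
ft_force: [-0.2, -0.9, 0.0]
width: 0.752
gripper_force: 0.0
```

```bash
python3 w.py BS,.485,.2355 RL,.483,.395; python3 a.py BS,.485,.2355
```

```text
19.6 [0.4827 0.3553 0.2047] 0.7460557226131703
BS [0.4847 0.2344] 433 0.0002
RL [0.4829 0.3934] 921 0.0008
top BS [0.4829 0.2366] 76 0.0005
side BS [0.485  0.2355] 0 nan
  return _methods._mean(a, axis=axis, dtype=dtype,
  ret = ret.dtype.type(ret / rcount)
```

>>> play_rows([
  {"xyz": [0.0005, -0.02, 0], "dr": [0, 0, 0]},
  {"xyz": [0, -0.019, 0], "dr": [0, 0, 0]},
  {"xyz": [0, 0, 0], "dr": [0, 0, 0]},
  {"xyz": [0, 0, 0.04], "dr": [0, 0, 0]},
  {"xyz": [0, 0, 0.03], "dr": [0, 0, 0]},
])

```text
time: 20.32
ee_pos: [0.483, 0.3944, 0.1337]
eef_rot: [[1.0, 0.0, -0.0], [0.0, -1.0, -0.001], [-0.0, 0.001, -1.0]]
ft_force: [-0.2, 0.7, -0.2]
width: 0.75
gripper_force: 0.0
```

>>> play_rows([
  {"xyz": [0, 0, 0.04], "dr": [0, 0, 0]},
  {"xyz": [0, 0, 0.04], "dr": [0, 0, 0]},
  {"xyz": [0, 0, 0.02], "dr": [0, 0, 0]},
  {"xyz": [0, 0, 0.008], "dr": [0, 0, 0]},
  {"xyz": [0, 0, 0], "dr": [0, 0, 0]},
])

```text
time: 20.95
ee_pos: [0.4839, 0.3948, 0.0276]
eef_rot: [[1.0, 0.0, 0.001], [0.0, -1.0, 0.0], [0.001, -0.0, -1.0]]
ft_force: [0.4, -0.3, 1.0]
width: 0.748
gripper_force: 0.0
```

>>> play_rows([
  {"xyz": [0, 0, 0], "dr": [0, 0, 0]},
  {"xyz": [0, 0, 0], "dr": [0, 0, 0]},
  {"xyz": [0, 0, 0], "dr": [0, 0, 0]},
  {"xyz": [0, 0, 0], "dr": [0, 0, 0]},
  {"xyz": [0, 0, 0], "dr": [0, 0, 0]},
], fingers=-1, newtons=12)

```text
time: 21.58
ee_pos: [0.4836, 0.3946, 0.0274]
eef_rot: [[1.0, 0.0, 0.0], [0.0, -1.0, 0.0], [0.0, -0.0, -1.0]]
ft_force: [-0.4, -0.6, 2.5]
width: 0.406
gripper_force: 12.0
```

>>> play_rows([
  {"xyz": [0, 0, 0], "dr": [0, 0, 0]},
  {"xyz": [0, 0, 0], "dr": [0, 0, 0]},
  {"xyz": [0, 0, -0.01], "dr": [0, 0, 0]},
  {"xyz": [0, 0, -0.015], "dr": [0, 0, 0]},
  {"xyz": [0, 0, -0.005], "dr": [0, 0, 0]},
])

```text
time: 22.2
ee_pos: [0.4842, 0.395, 0.0587]
eef_rot: [[1.0, -0.0, 0.002], [-0.0, -1.0, 0.001], [0.002, -0.001, -1.0]]
ft_force: [-0.0, -0.8, -0.6]
width: 0.404
gripper_force: 12.0
```

```bash
python3 tilt.py RL
```

```text
22.2 4335 base rel tcp [ 0.0006 -0.0011 -0.0301] tilt deg xy [-1.  0.] res 0.0005 n 0.9787773933102653
```

>>> play_rows([
  {"xyz": [0, 0, -0.02], "dr": [0, 0, 0]},
  {"xyz": [0, 0, -0.04], "dr": [0, 0, 0]},
  {"xyz": [0, 0, -0.04], "dr": [0, 0, 0]},
  {"xyz": [0, 0, -0.03], "dr": [0, 0, 0]},
  {"xyz": [0, 0.005, -0.01], "dr": [0, 0, 0]},
])

```text
time: 22.88
ee_pos: [0.4844, 0.3901, 0.2003]
eef_rot: [[1.0, 0.0, 0.004], [0.0, -1.0, 0.002], [0.004, -0.002, -1.0]]
ft_force: [-0.3, -1.2, -1.4]
width: 0.404
gripper_force: 12.0
```

>>> play_rows([
  {"xyz": [0, 0.015, 0], "dr": [0, 0, 0]},
  {"xyz": [0, 0.03, 0], "dr": [0, 0, 0]},
  {"xyz": [-0.001, 0.04, 0], "dr": [0, 0, 0]},
  {"xyz": [-0.001, 0.04, 0], "dr": [0, 0, 0]},
  {"xyz": [-0.001, 0.04, 0], "dr": [0, 0, 0]},
])

```text
time: 23.5
ee_pos: [0.4788, 0.2221, 0.1947]
eef_rot: [[1.0, -0.0, -0.004], [-0.0, -1.0, -0.001], [-0.004, 0.001, -1.0]]
ft_force: [0.6, -0.0, -1.1]
width: 0.409
gripper_force: 12.0
```

>>> play_rows([
  {"xyz": [-0.001, 0.04, 0], "dr": [0, 0, 0]},
  {"xyz": [-0.001, 0.04, 0], "dr": [0, 0, 0]},
  {"xyz": [-0.001, 0.04, 0], "dr": [0, 0, 0]},
  {"xyz": [-0.001, 0.04, 0], "dr": [0, 0, 0]},
  {"xyz": [-0.001, 0.04, 0], "dr": [0, 0, 0]},
])

```text
time: 24.12
ee_pos: [0.4735, 0.0228, 0.1949]
eef_rot: [[1.0, -0.001, -0.004], [-0.001, -1.0, 0.0], [-0.004, -0.0, -1.0]]
ft_force: [-0.0, -0.2, -1.2]
width: 0.405
gripper_force: 12.0
```

>>> play_rows([
  {"xyz": [-0.001, 0.04, 0], "dr": [0, 0, 0]},
  {"xyz": [0, 0.04, 0], "dr": [0, 0, 0]},
  {"xyz": [0, 0.04, 0], "dr": [0, 0, 0]},
  {"xyz": [0, 0.04, 0], "dr": [0, 0, 0]},
  {"xyz": [0, 0.04, 0], "dr": [0, 0, 0]},
])

```text
time: 24.75
ee_pos: [0.4724, -0.1766, 0.1949]
eef_rot: [[1.0, -0.001, -0.003], [-0.001, -1.0, 0.002], [-0.003, -0.002, -1.0]]
ft_force: [1.1, 0.4, -1.0]
width: 0.409
gripper_force: 12.0
```

>>> play_rows([
  {"xyz": [0, 0.04, 0], "dr": [0, 0, 0]},
  {"xyz": [0, 0.025, 0], "dr": [0, 0, 0]},
  {"xyz": [0, 0.012, 0], "dr": [0, 0, 0]},
  {"xyz": [0, 0, 0], "dr": [0, 0, 0]},
  {"xyz": [0, 0, 0], "dr": [0, 0, 0]},
])

```text
time: 25.38
ee_pos: [0.4741, -0.2516, 0.1965]
eef_rot: [[1.0, 0.001, -0.001], [0.001, -1.0, 0.001], [-0.001, -0.001, -1.0]]
ft_force: [0.1, 0.0, -0.7]
width: 0.403
gripper_force: 12.0
```

```bash
python3 tilt.py RL
```

```text
25.375 4340 base rel tcp [ 0.0006 -0.001  -0.03  ] tilt deg xy [-0.8  0.1] res 0.0005 n 0.9762672811059908
```

Now lowering it.

>>> play_rows([
  {"xyz": [0, 0, 0.03], "dr": [0, 0, 0]},
  {"xyz": [0, 0, 0.04], "dr": [0, 0, 0]},
  {"xyz": [0, 0, 0.04], "dr": [0, 0, 0]},
  {"xyz": [0, 0, 0.03], "dr": [0, 0, 0]},
  {"xyz": [0, 0, 0.015], "dr": [0, 0, 0]},
])

```text
time: 26.05
ee_pos: [0.4737, -0.2511, 0.0403]
eef_rot: [[1.0, 0.001, -0.002], [0.001, -1.0, 0.002], [-0.002, -0.002, -1.0]]
ft_force: [0.4, -0.7, -0.6]
width: 0.406
gripper_force: 12.0
```

>>> play_rows([
  {"xyz": [0, 0, 0.008], "dr": [0, 0, 0]},
  {"xyz": [0, 0, 0.003], "dr": [0, 0, 0]},
  {"xyz": [0, 0, 0], "dr": [0, 0, 0]},
  {"xyz": [0, 0, 0], "dr": [0, 0, 0]},
  {"xyz": [0, 0, 0], "dr": [0, 0, 0]},
])

```text
time: 26.68
ee_pos: [0.4746, -0.2528, 0.0315]
eef_rot: [[1.0, -0.0, 0.001], [-0.0, -1.0, -0.001], [0.001, 0.001, -1.0]]
ft_force: [-0.5, 0.3, -0.3]
width: 0.408
gripper_force: 12.0
```

>>> play_rows([
  {"xyz": [0, 0, 0.0015], "dr": [0, 0, 0]},
  {"xyz": [0, 0, 0.001], "dr": [0, 0, 0]},
  {"xyz": [0, 0, 0.001], "dr": [0, 0, 0]},
  {"xyz": [0, 0, 0], "dr": [0, 0, 0]},
  {"xyz": [0, 0, 0], "dr": [0, 0, 0]},
])

```text
time: 27.3
ee_pos: [0.4743, -0.2525, 0.0274]
eef_rot: [[1.0, -0.0, -0.0], [-0.0, -1.0, 0.0], [-0.0, -0.0, -1.0]]
ft_force: [-0.1, 0.4, -0.7]
width: 0.405
gripper_force: 12.0
```

>>> play_rows([
  {"xyz": [0, 0, 0.0005], "dr": [0, 0, 0]},
  {"xyz": [0, 0, 0], "dr": [0, 0, 0]},
  {"xyz": [0, 0, 0], "dr": [0, 0, 0]},
  {"xyz": [0, 0, 0], "dr": [0, 0, 0]},
  {"xyz": [0, 0, 0], "dr": [0, 0, 0]},
])

```text
time: 27.92
ee_pos: [0.4745, -0.2526, 0.0274]
eef_rot: [[1.0, 0.0, 0.0], [0.0, -1.0, -0.0], [0.0, 0.0, -1.0]]
ft_force: [-1.9, 1.8, 4.9]
width: 0.411
gripper_force: 12.0
```

Contact at 5 N; releasing and going on toward the small resonator.

>>> play_rows([
  {"xyz": [0, 0, 0], "dr": [0, 0, 0]},
  {"xyz": [0, 0, 0], "dr": [0, 0, 0]},
  {"xyz": [0, 0, 0], "dr": [0, 0, 0]},
  {"xyz": [0, 0, 0], "dr": [0, 0, 0]},
  {"xyz": [0, 0, 0], "dr": [0, 0, 0]},
], fingers=0.25)

```text
time: 28.55
ee_pos: [0.4743, -0.2525, 0.0269]
eef_rot: [[1.0, -0.0, 0.0], [-0.0, -1.0, 0.0], [0.0, -0.0, -1.0]]
ft_force: [-0.2, -0.4, 0.3]
width: 0.621
gripper_force: 0.0
```

>>> play_rows([
  {"xyz": [0, 0, -0.02], "dr": [0, 0, 0]},
  {"xyz": [0, 0, -0.04], "dr": [0, 0, 0]},
  {"xyz": [0, 0, -0.05], "dr": [0, 0, 0]},
  {"xyz": [0, 0, -0.05], "dr": [0, 0, 0]},
  {"xyz": [0, 0, -0.02], "dr": [0, 0, 0]},
])

```text
time: 29.18
ee_pos: [0.4756, -0.2535, 0.2108]
eef_rot: [[1.0, 0.0, 0.004], [0.0, -1.0, -0.004], [0.004, 0.004, -1.0]]
ft_force: [-0.4, -0.4, -1.0]
width: 0.624
gripper_force: 0.0
```

>>> play_rows([
  {"xyz": [-0.001, 0.03, 0], "dr": [0, 0, 0]},
  {"xyz": [-0.001, 0.04, 0], "dr": [0, 0, 0]},
  {"xyz": [0, 0.04, 0], "dr": [0, 0, 0]},
  {"xyz": [0, 0.02, 0], "dr": [0, 0, 0]},
  {"xyz": [0, 0, 0], "dr": [0, 0, 0]},
])

```text
time: 29.8
ee_pos: [0.4722, -0.383, 0.2066]
eef_rot: [[1.0, -0.001, -0.0], [-0.001, -1.0, 0.001], [-0.0, -0.001, -1.0]]
ft_force: [0.7, 0.2, 0.9]
width: 0.625
gripper_force: 0.0
```

```bash
python3 w.py RL,.4745,-.2525 RS,.4725,-.395; python3 a.py RL,.4745,-.2525 2>/dev/null
```

```text
29.85 [ 0.4723 -0.382   0.2067] 0.6224953484136349
RL [ 0.474  -0.2526] 1134 0.0005
RS [ 0.4723 -0.3976] 293 0.0005
top RL [ 0.4739 -0.2528] 183 0.001
side RL [ 0.4737 -0.253 ] 287 0.0009
```

>>> play_rows([
  {"xyz": [0, 0.0135, 0], "dr": [0, 0, 0]},
  {"xyz": [0, 0, 0], "dr": [0, 0, 0]},
  {"xyz": [0, 0, 0.03], "dr": [0, 0, 0]},
  {"xyz": [0, 0, 0.04], "dr": [0, 0, 0]},
  {"xyz": [0, 0, 0.04], "dr": [0, 0, 0]},
])

```text
time: 30.58
ee_pos: [0.4725, -0.396, 0.0962]
eef_rot: [[1.0, 0.0, 0.001], [0.0, -1.0, -0.001], [0.001, 0.001, -1.0]]
ft_force: [0.3, 0.2, 0.2]
width: 0.628
gripper_force: 0.0
```

>>> play_rows([
  {"xyz": [0, 0, 0.04], "dr": [0, 0, 0]},
  {"xyz": [0, 0, 0.02], "dr": [0, 0, 0]},
  {"xyz": [0, 0, 0.012], "dr": [0, 0, 0]},
  {"xyz": [0, 0, 0.003], "dr": [0, 0, 0]},
  {"xyz": [0, 0, 0], "dr": [0, 0, 0]},
])

```text
time: 31.2
ee_pos: [0.4729, -0.3967, 0.0231]
eef_rot: [[1.0, 0.0, 0.001], [0.0, -1.0, -0.002], [0.001, 0.002, -1.0]]
ft_force: [-0.4, 0.6, -0.5]
width: 0.625
gripper_force: 0.0
```

>>> play_rows([
  {"xyz": [0, 0, 0], "dr": [0, 0, 0]},
  {"xyz": [0, 0, 0], "dr": [0, 0, 0]},
  {"xyz": [0, 0, 0], "dr": [0, 0, 0]},
  {"xyz": [0, 0, 0], "dr": [0, 0, 0]},
  {"xyz": [0, 0, 0], "dr": [0, 0, 0]},
], fingers=-1, newtons=9)

```text
time: 31.82
ee_pos: [0.4724, -0.3961, 0.0221]
eef_rot: [[1.0, 0.0, 0.0], [0.0, -1.0, -0.0], [0.0, 0.0, -1.0]]
ft_force: [0.7, 0.4, 0.7]
width: 0.26
gripper_force: 9.0
```

>>> play_rows([
  {"xyz": [0, 0, 0], "dr": [0, 0, 0]},
  {"xyz": [0, 0, 0], "dr": [0, 0, 0]},
  {"xyz": [0, 0, -0.01], "dr": [0, 0, 0]},
  {"xyz": [0, 0, -0.015], "dr": [0, 0, 0]},
  {"xyz": [0, 0, -0.005], "dr": [0, 0, 0]},
])

```text
time: 32.45
ee_pos: [0.4731, -0.3969, 0.0539]
eef_rot: [[1.0, 0.0, 0.002], [0.0, -1.0, -0.002], [0.002, 0.002, -1.0]]
ft_force: [0.3, 0.1, -1.0]
width: 0.26
gripper_force: 9.0
```

```bash
python3 tilt.py RS
```

```text
32.45 2097 base rel tcp [ 0.0006 -0.0013 -0.0242] tilt deg xy [-0.3  0.2] res 0.0004 n 0.8459704339532665
```

>>> play_rows([
  {"xyz": [0, 0, -0.02], "dr": [0, 0, 0]},
  {"xyz": [0, 0, -0.04], "dr": [0, 0, 0]},
  {"xyz": [0, 0, -0.04], "dr": [0, 0, 0]},
  {"xyz": [0, 0, -0.035], "dr": [0, 0, 0]},
  {"xyz": [0.002, -0.01, -0.01], "dr": [0, 0, 0]},
])

```text
time: 33.12
ee_pos: [0.4753, -0.3872, 0.2007]
eef_rot: [[1.0, -0.001, 0.004], [-0.001, -1.0, -0.004], [0.004, 0.004, -1.0]]
ft_force: [0.3, -0.5, -0.8]
width: 0.258
gripper_force: 9.0
```

>>> play_rows([
  {"xyz": [0.009, -0.036, 0], "dr": [0, 0, 0]},
  {"xyz": [0.009, -0.036, 0], "dr": [0, 0, 0]},
  {"xyz": [0.009, -0.036, 0], "dr": [0, 0, 0]},
  {"xyz": [0.009, -0.036, 0], "dr": [0, 0, 0]},
  {"xyz": [0.009, -0.036, 0], "dr": [0, 0, 0]},
])

```text
time: 33.75
ee_pos: [0.5187, -0.2037, 0.1957]
eef_rot: [[1.0, 0.0, -0.002], [0.0, -1.0, 0.001], [-0.002, -0.001, -1.0]]
ft_force: [0.3, -0.2, -0.1]
width: 0.256
gripper_force: 9.0
```

>>> play_rows([
  {"xyz": [0.009, -0.036, 0], "dr": [0, 0, 0]},
  {"xyz": [0.009, -0.036, 0], "dr": [0, 0, 0]},
  {"xyz": [0.009, -0.036, 0], "dr": [0, 0, 0]},
  {"xyz": [0.009, -0.036, 0], "dr": [0, 0, 0]},
  {"xyz": [0.009, -0.036, 0], "dr": [0, 0, 0]},
])

```text
time: 34.38
ee_pos: [0.5634, -0.024, 0.1957]
eef_rot: [[1.0, 0.0, -0.002], [0.0, -1.0, 0.001], [-0.002, -0.001, -1.0]]
ft_force: [0.3, -0.8, -0.3]
width: 0.256
gripper_force: 9.0
```

>>> play_rows([
  {"xyz": [0.009, -0.036, 0], "dr": [0, 0, 0]},
  {"xyz": [0.009, -0.036, 0], "dr": [0, 0, 0]},
  {"xyz": [0.009, -0.036, 0], "dr": [0, 0, 0]},
  {"xyz": [0.009, -0.036, 0], "dr": [0, 0, 0]},
  {"xyz": [0.0046, -0.018, 0], "dr": [0, 0, 0]},
])

```text
time: 35.0
ee_pos: [0.604, 0.1379, 0.1958]
eef_rot: [[1.0, 0.002, -0.002], [0.002, -1.0, -0.0], [-0.002, 0.0, -1.0]]
ft_force: [-0.7, -1.9, -0.5]
width: 0.26
gripper_force: 9.0
```

>>> play_rows([
  {"xyz": [0.002, -0.007, 0], "dr": [0, 0, 0]},
  {"xyz": [0, 0, 0], "dr": [0, 0, 0]},
  {"xyz": [0, 0, 0], "dr": [0, 0, 0]},
  {"xyz": [0, 0, 0], "dr": [0, 0, 0]},
  {"xyz": [0, 0, 0], "dr": [0, 0, 0]},
])

```text
time: 35.62
ee_pos: [0.607, 0.1425, 0.1971]
eef_rot: [[1.0, -0.001, 0.0], [-0.001, -1.0, -0.0], [0.0, 0.0, -1.0]]
ft_force: [-0.3, 0.1, -0.3]
width: 0.257
gripper_force: 9.0
```

```bash
python3 tilt.py RS
```

```text
35.625 2069 base rel tcp [ 0.0006 -0.0013 -0.0241] tilt deg xy [-0.3  0.1] res 0.0004 n 0.8409859835669405
```

Lowering from 0.197 to about 0.026, then settling.

>>> play_rows([
  {"xyz": [0, 0, 0.03], "dr": [0, 0, 0]},
  {"xyz": [0, 0, 0.04], "dr": [0, 0, 0]},
  {"xyz": [0, 0, 0.04], "dr": [0, 0, 0]},
  {"xyz": [0, 0, 0.03], "dr": [0, 0, 0]},
  {"xyz": [0, 0, 0.015], "dr": [0, 0, 0]},
])

```text
time: 36.3
ee_pos: [0.6059, 0.1428, 0.0401]
eef_rot: [[1.0, -0.0, -0.003], [-0.0, -1.0, -0.0], [-0.003, 0.0, -1.0]]
ft_force: [0.4, 0.1, -0.1]
width: 0.26
gripper_force: 9.0
```

>>> play_rows([
  {"xyz": [0, 0, 0.01], "dr": [0, 0, 0]},
  {"xyz": [0, 0, 0.005], "dr": [0, 0, 0]},
  {"xyz": [0, 0, 0], "dr": [0, 0, 0]},
  {"xyz": [0, 0, 0], "dr": [0, 0, 0]},
  {"xyz": [0, 0, 0], "dr": [0, 0, 0]},
])

```text
time: 36.92
ee_pos: [0.6074, 0.143, 0.0276]
eef_rot: [[1.0, 0.0, 0.001], [0.0, -1.0, 0.0], [0.001, -0.0, -1.0]]
ft_force: [-0.8, -0.3, -0.9]
width: 0.261
gripper_force: 9.0
```

>>> play_rows([
  {"xyz": [0, 0, 0.002], "dr": [0, 0, 0]},
  {"xyz": [0, 0, 0.0015], "dr": [0, 0, 0]},
  {"xyz": [0, 0, 0.0008], "dr": [0, 0, 0]},
  {"xyz": [0, 0, 0], "dr": [0, 0, 0]},
  {"xyz": [0, 0, 0], "dr": [0, 0, 0]},
])

```text
time: 37.55
ee_pos: [0.607, 0.143, 0.0227]
eef_rot: [[1.0, -0.0, 0.0], [-0.0, -1.0, 0.0], [0.0, -0.0, -1.0]]
ft_force: [0.0, -1.1, -0.8]
width: 0.258
gripper_force: 9.0
```

>>> play_rows([
  {"xyz": [0, 0, 0.0005], "dr": [0, 0, 0]},
  {"xyz": [0, 0, 0], "dr": [0, 0, 0]},
  {"xyz": [0, 0, 0], "dr": [0, 0, 0]},
  {"xyz": [0, 0, 0], "dr": [0, 0, 0]},
  {"xyz": [0, 0, 0], "dr": [0, 0, 0]},
])

```text
time: 38.17
ee_pos: [0.607, 0.143, 0.0222]
eef_rot: [[1.0, -0.0, 0.0], [-0.0, -1.0, 0.0], [0.0, -0.0, -1.0]]
ft_force: [0.1, 0.4, 0.3]
width: 0.261
gripper_force: 9.0
```

Just touching (picked at 0.0221). A hair more, release, retreat up and back, then check.

>>> play_rows([
  {"xyz": [0, 0, 0.0003], "dr": [0, 0, 0]},
  {"xyz": [0, 0, 0], "dr": [0, 0, 0]},
  {"xyz": [0, 0, 0], "dr": [0, 0, 0]},
  {"xyz": [0, 0, 0], "dr": [0, 0, 0]},
  {"xyz": [0, 0, 0], "dr": [0, 0, 0]},
])

```text
time: 38.8
ee_pos: [0.6071, 0.143, 0.0221]
eef_rot: [[1.0, -0.0, 0.0], [-0.0, -1.0, 0.0], [0.0, -0.0, -1.0]]
ft_force: [-1.4, 0.4, 2.6]
width: 0.257
gripper_force: 9.0
```

>>> play_rows([
  {"xyz": [0, 0, 0], "dr": [0, 0, 0]},
  {"xyz": [0, 0, 0], "dr": [0, 0, 0]},
  {"xyz": [0, 0, 0], "dr": [0, 0, 0]},
  {"xyz": [0, 0, 0], "dr": [0, 0, 0]},
  {"xyz": [0, 0, 0], "dr": [0, 0, 0]},
], fingers=0.1)

```text
time: 39.42
ee_pos: [0.6069, 0.143, 0.0218]
eef_rot: [[1.0, 0.0, -0.0], [0.0, -1.0, 0.0], [-0.0, -0.0, -1.0]]
ft_force: [-0.3, -0.4, -0.1]
width: 0.548
gripper_force: 0.0
```

>>> play_rows([
  {"xyz": [0, 0, -0.02], "dr": [0, 0, 0]},
  {"xyz": [0, 0, -0.04], "dr": [0, 0, 0]},
  {"xyz": [0, 0, -0.05], "dr": [0, 0, 0]},
  {"xyz": [0, 0, -0.06], "dr": [0, 0, 0]},
  {"xyz": [0, 0, -0.05], "dr": [0, 0, 0]},
])

```text
time: 40.05
ee_pos: [0.6073, 0.143, 0.2464]
eef_rot: [[1.0, 0.0, 0.004], [0.0, -1.0, 0.0], [0.004, -0.0, -1.0]]
ft_force: [1.0, -0.2, 0.7]
width: 0.548
gripper_force: 0.0
```

>>> play_rows([
  {"xyz": [-0.045, 0.03, 0], "dr": [0, 0, 0]},
  {"xyz": [-0.045, 0.03, 0], "dr": [0, 0, 0]},
  {"xyz": [-0.045, 0.03, 0], "dr": [0, 0, 0]},
  {"xyz": [-0.045, 0.03, 0], "dr": [0, 0, 0]},
  {"xyz": [0, 0, 0], "dr": [0, 0, 0]},
])

```text
time: 40.67
ee_pos: [0.4253, 0.0221, 0.243]
eef_rot: [[1.0, -0.003, 0.003], [-0.003, -1.0, -0.001], [0.003, 0.001, -1.0]]
ft_force: [-0.2, -0.4, 0.3]
width: 0.545
gripper_force: 0.0
```

```bash
python3 a.py BL,.6245,-.138 RL,.4745,-.2525 BS,.485,.2355 RS,.607,.143 2>/dev/null; python3 - <<'E'
from plant import r
from m import *
c=r.capture("top");P=cloud(c)
for g in((.5487,-.1957),(.5469,.1886)): print([np.round(x,1) for x in fitrest(c,P,g)])
cv2.imwrite("pics/fin.png",cv2.resize(c["image"][110:310,90:430],(800,470)))
E
```

```text
top BL [ 0.623  -0.1378] 149 0.0007
top RL [ 0.4739 -0.2528] 181 0.0008
top BS [0.4829 0.2367] 70 0.0006
top RS [0.6069 0.1443] 74 0.0007
side BL [ 0.6235 -0.138 ] 263 0.0008
side RL [ 0.4741 -0.253 ] 293 0.001
side BS [0.4848 0.2353] 188 0.0005
side RS [0.6077 0.1425] 174 0.0006
[np.float64(538.5), np.float64(-204.7), np.float64(122.0), np.float64(55.9), np.float64(37.9), array([ 541.1, -200. ,   46.1])]
[np.float64(547.0), np.float64(188.0), np.float64(147.0), np.float64(39.7), np.float64(143.7), array([572.3, 166.9,  50.2])]
```

View pics/fin.png

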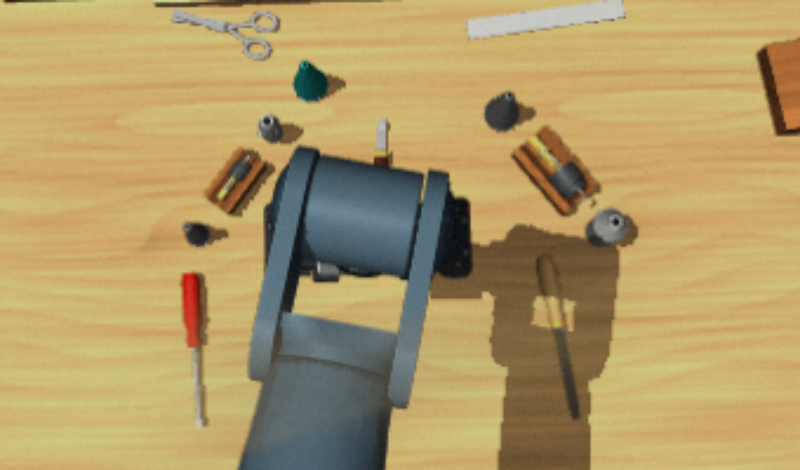

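The picture shows all four parts upright and in line. The large boot is at (502,110) and its resonator at (608,227); the small boot is at (197,233) and its resonator at (269,127). The screwdriver, file and turquoise look-alike are where they were; the arm hides most of the knife. Handing in.

```bash
python3 -c "
from plant import r
print(r.job_done())"
```

```text
the job is handed in; nothing more can be done
None
```

The job is handed in: both boots and both resonators stand upright in line with their own reeds, each about 25 mm from its rest, and I left the hand tools and the turquoise look-alike alone (about 41 s of robot time); no verdict came back.

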